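# Put the belt-welding tools away in the drop-front cabinet

## Task

Put the belt-welding tools away: pull the cabinet's drop door all the way down and lay the scraper and the seam probe into its tray on either side of the roller, in order of use from left to right as you face the cabinet (scraper, roller, probe), a hand's width from handle to handle. Set them down without dropping them, flat and pointing straight in like the roller, handles at the front level with its handle. Then push the door up until it is fully shut; leave the roller in its place and the other things on the bench undisturbed.

Things in the scene. Friction and masses are not known exactly. Their poses are not given: they have to be found in the camera images.
- cabinet: Fixed grey steel tool cabinet, 316 wide (300 inside), 265 deep, over a drawer unit. Origin on the bench below the middle of the hinge line; x horizontally into the cabinet, y to the left as one faces it, z up. Its front opening leans back 25 degrees, from the hinge line (x 0, z 85) to the roof's front edge. (Sizes in mm.)
- roof_edge (a point): Middle of the lower front edge of the cabinet's roof (cabinet x 70, z 235); axes as the cabinet. The roof is 10 thick, level, and runs back to the cabinet's rear; a carton and a reel stand on it. It covers the tray from above. (Sizes in mm.)
- tray_mid (a point): On the upper face of the plain flat steel tray fixed on the cabinet's floor (cabinet x 12 to 245, y -145 to 145, face at z 88, rim 5 above the face): 85 in from the hinge line, at mid width; axes as the cabinet. The roller lies with the middle of its handle about here. (Sizes in mm.)
- door (a joint): Cabinet door, hinged along its lower edge (cabinet x 0, z 85): 0 rad shut, leaning back 25 degrees on its stop; grows as it comes down to the front; 2.007 fully down, level, on its stop. A friction hinge (0.85 N m) holds it where it is left, so moving it takes up to 12 N at the free edge. Panel 312 wide, 165 from hinge to free edge, 12 thick, inner face in line with the hinge. (Sizes in mm.)
- door_bar (a point): Middle of the door's round pull bar: 12 thick, 124 long, parallel to the hinge, 120 up the door from it, its axis 45 off the outer face (57 from the inner), on two posts 55 either side of the middle. With the door fully down it hangs under the panel, 28 above the bench. Axes: x inward through the door, z up the door. (Sizes in mm.)
- door_edge (a point): Middle of the door's free edge, on the inner face, 165 from the hinge; axes as door_bar. (Sizes in mm.)
- scraper: Scraper on the bench: a wooden handle 100 long, 28 wide, 26 thick (a box with rounded edges) lying flat; origin on the underside below the middle of the handle, x along the tool towards the head, z up; head: a flat steel blade 50 wide, 3 thick, ending 120 ahead of the origin. 0.12 kg. Used first, to clean the weld. (Sizes in mm.)
- roller: Seam roller, already lying in the middle of the tray, handle to the front: a wooden handle 100 long, 28 wide, 26 thick (a box with rounded edges) lying flat; origin on the underside below the middle of the handle, x along the tool towards the head, z up; head: a wire fork and a grey drum 42 wide, 32 thick, ending 116 ahead. 0.15 kg. Used second. (Sizes in mm.)
- probe: Seam probe on the bench: a wooden handle 100 long, 28 wide, 26 thick (a box with rounded edges) lying flat; origin on the underside below the middle of the handle, x along the tool towards the head, z up; head: a thin 7 steel rod with a small sideways hook, ending 120 ahead. 0.10 kg. Used last, to test the seam. (Sizes in mm.)
- driver: Bystander: wooden-handled screwdriver, 190 long, loose on the bench behind the tools. (Sizes in mm.)
- wrench: Bystander: steel wrench, 190 long, loose on the bench beyond the tools. (Sizes in mm.)
- tape: Bystander: cardboard ring of tape, 100 across, 48 high, loose. (Sizes in mm.)
- measure: Bystander: tape measure, 75 x 70 x 36 high, loose. (Sizes in mm.)
- square: Bystander: flat steel square, legs 140 and 90 long, 6 thick, loose. (Sizes in mm.)
There are look-alikes about, which are no part of the job. Leave any green look-alike of the scraper alone. What is shaped like the probe but turquoise is not meant.

How it is judged:
On the way, in this order (a step that is already met when the one before it is completed fails the run):
1. the drop door is all the way down (value of joint door above 1.93 rad), for 0.2 s.
2. scraper and probe lie in the tray, left and right of the roller, let go (y of scraper in the frame of cabinet between 0.052 and 0.118 m and x of scraper in the frame of cabinet between 0.055 and 0.13 m and z of scraper in the frame of cabinet between 0.08 and 0.096 m and angle between each of scraper, probe, roller's own z axis and vertical below 0.1 rad and angle between the x axis of each of scraper, probe, roller and the x axis of cabinet, either way round below 0.3 rad and x of cabinet in the frame of scraper below -0.02 m and y of probe in the frame of cabinet between -0.118 and -0.052 m and x of probe in the frame of cabinet between 0.055 and 0.13 m and z of probe in the frame of cabinet between 0.08 and 0.096 m and x of cabinet in the frame of probe below -0.02 m and y of roller in the frame of cabinet between -0.03 and 0.03 m and x of roller in the frame of cabinet between 0.055 and 0.13 m and z of roller in the frame of cabinet between 0.08 and 0.096 m and x of cabinet in the frame of roller below -0.02 m and value of joint door above 1.5 rad and contact force between each of scraper, probe and the fingers below 0.2 N and linear speed of each of scraper, probe, roller below 0.03 m/s), for 0.2 s.
At the end, for the whole second after the job is handed in: Door shut (below 0.04 rad), at rest. On the tray, flat and at rest (8 mm, 0.1 rad): scraper, roller, probe, heads inward, within 0.3 rad of straight in, handle middles 55 to 130 mm in from the hinge; scraper 52 to 118 mm left of the middle, roller within 30 mm of it, probe 52 to 118 mm right (value of joint door below 0.04 rad and velocity of joint door below 0.05 rad/s and y of scraper in the frame of cabinet between 0.052 and 0.118 m and x of scraper in the frame of cabinet between 0.055 and 0.13 m and z of scraper in the frame of cabinet between 0.08 and 0.096 m and angle between each of scraper, probe, roller's own z axis and vertical below 0.1 rad and angle between the x axis of each of scraper, probe, roller and the x axis of cabinet, either way round below 0.3 rad and x of cabinet in the frame of scraper below -0.02 m and y of probe in the frame of cabinet between -0.118 and -0.052 m and x of probe in the frame of cabinet between 0.055 and 0.13 m and z of probe in the frame of cabinet between 0.08 and 0.096 m and x of cabinet in the frame of probe below -0.02 m and y of roller in the frame of cabinet between -0.03 and 0.03 m and x of roller in the frame of cabinet between 0.055 and 0.13 m and z of roller in the frame of cabinet between 0.08 and 0.096 m and x of cabinet in the frame of roller below -0.02 m and linear speed of each of scraper, probe, roller below 0.03 m/s); the robot touches nothing.
It fails at once if the scraper dropped or thrown into the cabinet (faster than 0.7 m/s just over the tray) (x of scraper in the frame of cabinet between 0.03 and 0.2 m and y of scraper in the frame of cabinet between -0.15 and 0.15 m and z of scraper in the frame of cabinet between 0.07 and 0.15 m and linear speed of scraper above 0.7 m/s).
It fails at once if the probe dropped or thrown into the cabinet (faster than 0.7 m/s just over the tray) (x of probe in the frame of cabinet between 0.03 and 0.2 m and y of probe in the frame of cabinet between -0.15 and 0.15 m and z of probe in the frame of cabinet between 0.07 and 0.15 m and linear speed of probe above 0.7 m/s).
It fails at once if one of the other things on the bench (screwdriver, wrench, tape, tape measure, square) is pushed more than 30 mm (distance of any of driver, wrench, tape, measure, square from where it was at the start of the episode above 0.03 m).
It also fails if it takes over 72 s, if anything falls off the work surface, if the arm or the gripper's body presses on something with over 40 N, if the wrist force passes 120 N, or if a joint passes its speed limit or range.

## Robot

A 6-joint arm with a two-finger parallel gripper is mounted at the origin on the work surface. World frame = base frame: x ahead of the robot, y to its left, z up, the work surface at z = 0. Lengths are in m, angles in rad, forces in N, time in s.
With the tool pointing down it reaches from about 0.225 to 0.875 m from the base axis. Payload 3.4 kg.
Tool frame: the origin (TCP) lies between the finger pads; the fingertips stand 19 mm ahead of it and the grasp point (between the pads) is the TCP; z points along the fingers, y is the line along which they close (so a half turn about z gives the same grasp; the last joint's range is limited). The gripper opens to 85 mm and grips with 20 to 120 N. Pads are 22 mm wide; open, the fingers measure 114 mm over their backs; the gripper's body (76 mm by 85 mm) begins 54 mm behind the grasp point. The pads swing forward as they close: fully open they stand 13 mm farther back than shut.
Start: joints at [-1.454, 0.276, 1.505, -0, 1.361, -0.121], TCP at [0.135, -0.559, 0.25] pointing down, gripper open.
Joint ranges: [-2.89, 2.89], [-0.75, 2.08], [0.22, 2.7], [-1.18, 4.32], [0.11, 2.71], [-2.7, 2.7]. Speed limits (rad/s): [2.57, 2.57, 3.14, 3.14, 3.14, 3.14].

## Interface

Orientations are given as a unit quaternion [w, x, y, z].
In Python, from rig import get_state, imaging, ticket gives the robot as it stands. The module is installed in compiled form; this text tells all that it offers.
- The arm moves only by the shell command python3 -m inch 'ROWS' [FORCE]. ROWS is JSON, a list of rows, each an object with "claw": the opening, from -1 (shut) to 1 (fully open); "travel": the shift along the world's x, y, z in units of 200 mm (1.0 is 200 mm), a list of three; "turn": the turn about the world's z in units of 180 degrees (1.0 is 180 degrees). A call has 1 to 5 rows; each row is the pose to reach, as a shift and turn from the pose commanded when the call began, turning the shorter way round; what a row does not reach only later rows make up. A row lasts 1/10 s, in which the tool goes at most 50 mm and 8.59 degrees, less where a joint would pass 70% of its speed; a pose out of reach is approached as far as the arm can. A call with a number of a shift or a turn outside -1 to 1 is refused whole. A call with a gripper value outside its range is refused whole. The fingers move at their own pace and stop on an object; FORCE is the grip in N (left out, the last holds). Time passes only in rows, so rows that repeat a pose let the fingers close. It gives the time, the measured TCP pose, the force, the opening and the grip force at its end, in the units of the state.
- get_state(): the state, without advancing time (a new reading comes with each control period).
- imaging.get_image(name): name is "side" or "top"; returns the picture (400x640x3 uint8, red, green, blue); there is no depth.
- imaging.camera_params(name): a dict with "camera_matrix" (3x3 intrinsics, pixels), "cam_to_world" (4x4, takes a point from camera to world coordinates). Camera axes: x right, y down, z forward; pixel columns grow to the right and rows downward; lengths in m; the calibration is good to about 2 mm. A picture is of the moment at which its call begins. camera_params takes no time and is no camera call.
- ticket.sign_off(): hands the job in; it is judged then, once.
The state is a dict: "clock": time; "qpos": joint angles; "qd": joint speeds; "effort": joint torques, N m; "position": TCP position; "ee_rot": TCP orientation; "contact_force": force on the tool from outside, world axes, zero at the start; "moment": the same for the moment, N m; "width": finger opening in m; "gripper_force": force on a finger pad.
Only numpy, scipy, OpenCV 4.12 (cv2) and the standard library are available. Lean on these libraries where they do the work, as an engineer would, in place of code of your own. Each camera call takes 0.05 s, during which the arm holds its last target. There are 200 camera calls.

## Working session

There is one attempt and no reset: what is moved stays moved. The work goes in short steps, Python scripts to look and compute and a shell command to move; the robot and the scene stay as the last step left them, time stands still between calls to the robot, and variables do not carry over. Pictures are saved under pics/ and viewed, at most 10 in all, crops included, and the job is handed in when it is done.

```bash
mkdir -p pics; cat > h.py <<'E'
import numpy as np,cv2
from rig import get_state,imaging,ticket
def snap(c,f):
    im=imaging.get_image(c); cv2.imwrite(f,im[:,:,::-1]); return im
def ray(c,px,z):
    p=imaging.camera_params(c);K=np.array(p["camera_matrix"]);T=np.array(p["cam_to_world"])
    d=T[:3,:3]@np.linalg.inv(K)@np.array([px[0],px[1],1.]);o=T[:3,3]
    return o+d*(z-o[2])/d[2]
def proj(c,P):
    p=imaging.camera_params(c);K=np.array(p["camera_matrix"]);T=np.linalg.inv(np.array(p["cam_to_world"]))
    q=K@(T[:3,:3]@np.array(P)+T[:3,3]);return (q[:2]/q[2]).round(1)
E
python3 - <<'E'
from h import *
for c in("top","side"):
    snap(c,f"pics/{c}0.png");print(c,np.array(imaging.camera_params(c)["cam_to_world"]).round(3).tolist(),imaging.camera_params(c)["camera_matrix"])
print(get_state())
E
```

```text
top [[0.024, -0.986, 0.162, 0.337], [-0.999, -0.027, -0.018, 0.107], [0.022, -0.162, -0.987, 1.197], [0.0, 0.0, 0.0, 1.0]] [[387.26952257   0.         313.87962396]
 [  0.         387.26952257 199.27995916]
 [  0.           0.           1.        ]]
side [[-0.368, 0.688, -0.626, 1.079], [0.93, 0.26, -0.26, 0.344], [-0.016, -0.678, -0.735, 0.808], [0.0, 0.0, 0.0, 1.0]] [[383.01521247   0.         317.9968453 ]
 [  0.         383.01521247 202.91617421]
 [  0.           0.           1.        ]]
{'clock': 0.1, 'qpos': array([-1.45398413e+00,  2.76550101e-01,  1.50601040e+00, -2.23658521e-05,
        1.36069694e+00, -1.20974798e-01]), 'qd': array([-0.00057018, -0.0043492 , -0.0020584 ,  0.00026819,  0.00063521,
        0.00027291]), 'effort': array([ 1.62060147e-03, -4.17697227e+01, -2.46405637e+01, -1.28153542e-04,
        5.84154957e-03,  2.55173717e-06]), 'position': array([ 0.13539259, -0.55838096,  0.24951418]), 'ee_rot': array([-8.32416045e-04,  9.92939868e-01,  1.18615872e-01, -9.20258355e-06]), 'contact_force': array([-0.48271688, -0.02622853,  0.44387743]), 'moment': array([ 0.02679074,  0.03245342, -0.05029022]), 'gripper_force': 0.0, 'width': 0.08516697479068977}
```

View pics/top0.png

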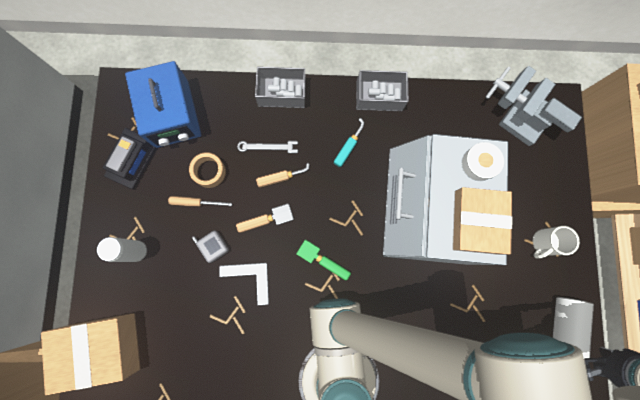

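View pics/side0.png

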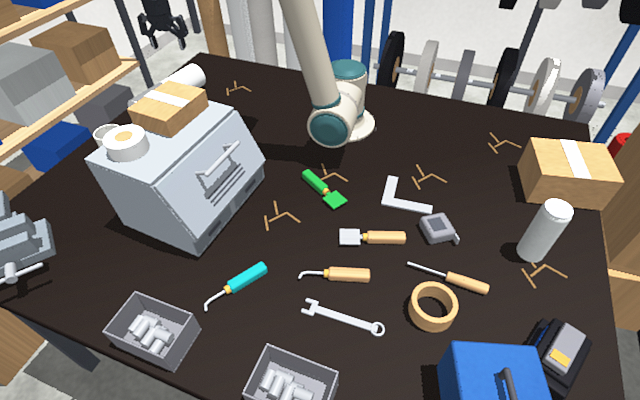

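Top view: cabinet at right (front faces image left, world +y), scraper about (265,218), probe (283,177), with a green scraper and a turquoise probe as decoys. Next I'll measure the cabinet corners and tool axes.

```bash
python3 - <<'E'
from h import *
t=cv2.imread("pics/top0.png");s=cv2.imread("pics/side0.png")
a=cv2.resize(t[125:275,375:520],None,fx=3.6,fy=3.6,interpolation=cv2.INTER_CUBIC)
cv2.imwrite("pics/c1.png",a)
hsv=cv2.cvtColor(t,cv2.COLOR_BGR2HSV)
m=cv2.inRange(hsv,(8,70,120),(25,255,255))
n,l,st,ce=cv2.connectedComponentsWithStats(m)
for nm,hx,head in(("scraper",(252,223),(283,213)),("probe",(272,180),(303,170))):
    i=min((i for i in range(1,n) if st[i,4]>80),key=lambda i:np.hypot(*(ce[i]-hx)))
    ys,xs=np.where(l==i);P=np.array([ray("top",(x,y),.02)[:2] for x,y in zip(xs,ys)])
    r=cv2.minAreaRect((P*1000).astype(np.float32));H=ray("top",head,.01)[:2]
    v=np.linalg.svd(P-P.mean(0))[2][0]; v*=np.sign(v@(H-P.mean(0)))
    pr=(P-P.mean(0))@v
    print(nm,st[i],r,P.mean(0),"yaw",np.degrees(np.arctan2(v[1],v[0])),pr.min(),pr.max())
E
```

```text
scraper [236 214  37  19 320] ((454.49639892578125, 266.80792236328125), (30.461118698120117, 111.45246124267578), 19.41960906982422) [0.45337555 0.26803403] yaw -70.57405107501494 -0.0541968077603965 0.05725592259839337
probe [256 170  36  17 315] ((595.1671752929688, 212.1358642578125), (30.858121871948242, 111.73884582519531), 17.011648178100586) [0.59400285 0.21388673] yaw -72.93186435571009 -0.053849565449703055 0.05788814704693213
```

View pics/c1.png

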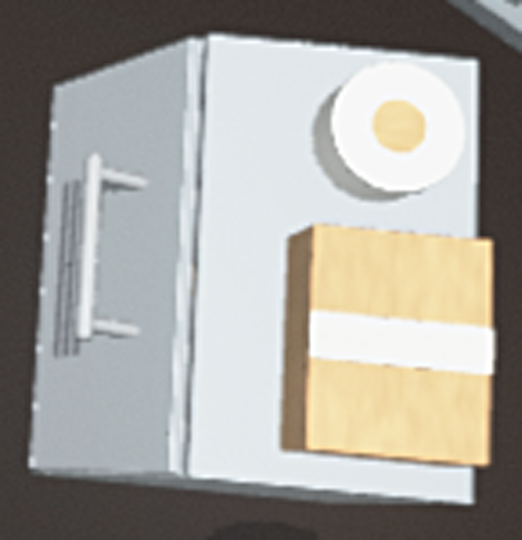

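Crop of the top view: roof corners at about (433,135), (427,257), (508,142), (506,265); bar ends at (401,169) and (398,219).

```bash
python3 - <<'E'
from h import *
R=[ray("top",p,.245)[:2] for p in((433.1,135),(427.2,256.9),(507.8,141.7),(506.4,264.7))]
B=[ray("top",p,.222)[:2] for p in((401.4,168.6),(398.3,218.9))]
FL,FR,BL,BR=R
print(np.round(R,4).tolist(),np.round(B,4).tolist(),[np.linalg.norm(x) for x in(FL-FR,BL-BR,FL-BL,FR-BR)],np.linalg.norm(B[0]-B[1]))
y=(FL-FR)+(BL-BR);y/=np.linalg.norm(y);ang=np.arctan2(y[1],y[0])
for n,v in(("front",FL-FR),("back",BL-BR),("bar",B[0]-B[1]),("L",FL-BL),("R",FR-BR)):print(n,np.degrees(np.arctan2(v[1],v[0])))
x=np.array([y[1],-y[0]])
print("x",x,"y",y,"mids",(FL+FR)/2-.07*x,(BL+BR)/2-.265*x,sum(B)/2+.001*x, "from all",sum(R)/4-.1675*x)
E
```

```text
[[0.6699, -0.2129], [0.3583, -0.1902], [0.6579, -0.4067], [0.3441, -0.385]] [[0.5844, -0.1354], [0.4527, -0.1257]] [np.float64(0.3124148257699687), np.float64(0.3145542298756312), np.float64(0.19411759647583718), np.float64(0.195334592476883)] 0.131974245210411
front -4.175601268037566
back -3.9518050395584474
bar -4.185008916337286
L 86.45196428338383
R 85.82121310769121
x [-0.0708589  -0.99748635] y [ 0.99748635 -0.0708589 ] mids [ 0.51909742 -0.13174393] [ 0.51979147 -0.1315145 ] [ 0.51847076 -0.13155013] from all [ 0.51944445 -0.13162921]
```

Cabinet pose is consistent: origin (0.519,-0.1316), x axis at -94.06°. Now I'll go round to the door bar.

```bash
python3 -m inch '[{"claw":0.2,"travel":[0.075,0.25,0.2],"turn":0},{"claw":-0.2,"travel":[0.15,0.5,0.25],"turn":0},{"claw":-0.2,"travel":[0.225,0.7,0.25],"turn":0},{"claw":-0.2,"travel":[0.3,0.9,0.25],"turn":0},{"claw":-0.2,"travel":[0.3,1.0,0.25],"turn":0}]'
python3 -m inch '[{"claw":-0.2,"travel":[0.05,0.25,0],"turn":0},{"claw":-0.2,"travel":[0.1,0.45,0],"turn":-0.04},{"claw":-0.2,"travel":[0.15,0.65,0],"turn":-0.098},{"claw":-0.2,"travel":[0.2,0.85,0],"turn":-0.098},{"claw":-0.2,"travel":[0.25,1.0,0],"turn":-0.098}]'
python3 -m inch '[{"claw":-0.2,"travel":[0.1,0.2,0],"turn":0},{"claw":-0.2,"travel":[0.2,0.4,0],"turn":0},{"claw":-0.2,"travel":[0.3,0.6,0],"turn":0},{"claw":-0.2,"travel":[0.4,0.8,0],"turn":0},{"claw":-0.2,"travel":[0.4,0.8,0],"turn":0}]'
```

```text
clock: 0.6
position: [0.1964, -0.3547, 0.3003]
ee_rot: [-0.001, 0.993, 0.12, 0.001]
contact_force: [0.3, -0.2, -0.1]
width: 0.0343
gripper_force: 0.0
clock: 1.1
position: [0.2449, -0.1562, 0.3001]
ee_rot: [-0.0, 0.999, -0.035, -0.0]
contact_force: [0.3, -0.5, 0.4]
width: 0.0342
gripper_force: 0.0
clock: 1.6
position: [0.3266, 0.0064, 0.3002]
ee_rot: [-0.002, 1.0, -0.029, 0.0]
contact_force: [-0.7, -0.1, -1.1]
width: 0.034
gripper_force: 0.0
```

```bash
python3 -m inch '[{"claw":-0.2,"travel":[0.2,-0.1,0],"turn":0},{"claw":-0.2,"travel":[0.4,-0.23,0],"turn":0},{"claw":-0.2,"travel":[0.6,-0.36,0],"turn":0},{"claw":-0.2,"travel":[0.8,-0.5,0],"turn":0},{"claw":-0.2,"travel":[0.965,-0.665,0],"turn":0}]'
python3 -m inch '[{"claw":-0.2,"travel":[0,0,0],"turn":0},{"claw":-0.2,"travel":[0,0,-0.1],"turn":0},{"claw":-0.2,"travel":[0,0,-0.2],"turn":0},{"claw":-0.2,"travel":[0,0,-0.3],"turn":0},{"claw":-0.2,"travel":[0,0,-0.4],"turn":0}]'
python3 - <<'E'
from h import *
print(get_state()["position"])
a=snap("top","pics/t1.png")[120:280,370:530];b=snap("side","pics/s1.png")[60:260,80:300]
cv2.imwrite("pics/c2.png",np.hstack([cv2.resize(a,(400,400)),cv2.resize(b,(400,364)) if 0 else cv2.resize(b,(400,400))])[:,:,::-1])
E
```

```text
clock: 2.1
position: [0.5197, -0.1337, 0.2997]
ee_rot: [-0.0, 0.999, -0.035, -0.0]
contact_force: [0.8, 0.0, 0.1]
width: 0.0342
gripper_force: 0.0
clock: 2.6
position: [0.5172, -0.1325, 0.2193]
ee_rot: [-0.0, 0.999, -0.036, -0.001]
contact_force: [0.0, 0.3, 0.4]
width: 0.0338
gripper_force: 0.0
[ 0.51715433 -0.13247167  0.21933149]
```

View pics/c2.png

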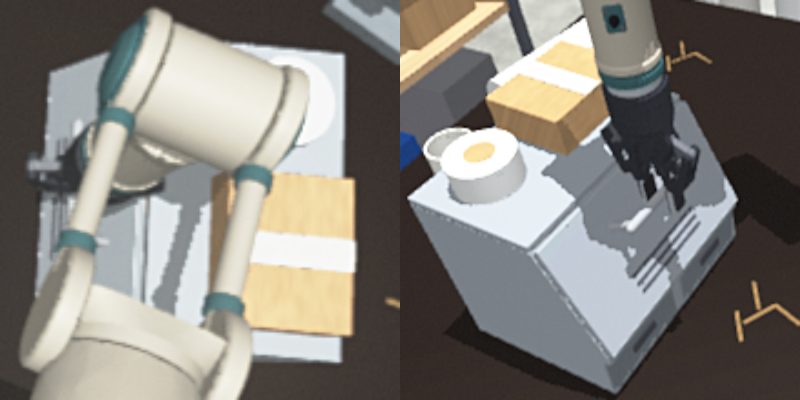

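```bash
python3 -m inch '[{"claw":-0.2,"travel":[0.005,0.07,0],"turn":0},{"claw":-0.2,"travel":[0.01,0.12,0],"turn":0},{"claw":-0.2,"travel":[0.012,0.17,0],"turn":0},{"claw":-0.2,"travel":[0.015,0.22,-0.01],"turn":0},{"claw":-0.2,"travel":[0.018,0.26,-0.02],"turn":0}]'
python3 -m inch '[{"claw":-0.2,"travel":[0.003,0.05,-0.015],"turn":0},{"claw":-0.2,"travel":[0.007,0.1,-0.03],"turn":0},{"claw":-0.2,"travel":[0.01,0.15,-0.05],"turn":0},{"claw":-0.2,"travel":[0.01,0.19,-0.06],"turn":0},{"claw":-0.2,"travel":[0.01,0.19,-0.06],"turn":0}]'
```

```text
clock: 3.2
position: [0.5217, -0.0814, 0.2173]
ee_rot: [0.003, 0.999, -0.035, 0.0]
contact_force: [-1.5, -8.8, -3.2]
width: 0.0341
gripper_force: 4.0
clock: 3.7
position: [0.5238, -0.0489, 0.2046]
ee_rot: [0.009, 0.999, -0.033, 0.0]
contact_force: [0.1, -18.1, -9.1]
width: 0.0342
gripper_force: 22.8
```

```bash
python3 -m inch '[{"claw":-0.2,"travel":[0,-0.03,0],"turn":0},{"claw":-0.2,"travel":[0,-0.03,0.2],"turn":0},{"claw":-0.2,"travel":[0,-0.03,0.4],"turn":0},{"claw":-0.5,"travel":[0,-0.03,0.58],"turn":0},{"claw":-1,"travel":[-0.01,-0.2,0.6],"turn":0}]'
python3 -m inch '[{"claw":-1,"travel":[-0.03,-0.26,0],"turn":0},{"claw":-1,"travel":[-0.03,-0.3,0],"turn":0},{"claw":-1,"travel":[-0.03,-0.3,-0.15],"turn":0},{"claw":-1,"travel":[-0.03,-0.3,-0.36],"turn":0},{"claw":-1,"travel":[-0.03,-0.3,-0.36],"turn":0}]'
python3 - <<'E'
from h import *
a=snap("top","pics/t2.png")[120:280,370:530];b=snap("side","pics/s2.png")[60:260,80:300]
cv2.imwrite("pics/c3.png",np.hstack([cv2.resize(a,(400,400)),cv2.resize(b,(400,400))])[:,:,::-1])
E
```

```text
clock: 4.2
position: [0.5246, -0.0788, 0.3316]
ee_rot: [-0.0, 0.999, -0.032, 0.007]
contact_force: [0.2, -0.7, -0.1]
width: 0.0081
gripper_force: 0.0
clock: 4.7
position: [0.5126, -0.1395, 0.2483]
ee_rot: [-0.002, 0.999, -0.035, -0.005]
contact_force: [-0.8, -0.8, -0.6]
width: 0.0
gripper_force: 0.0
```

View pics/c3.png

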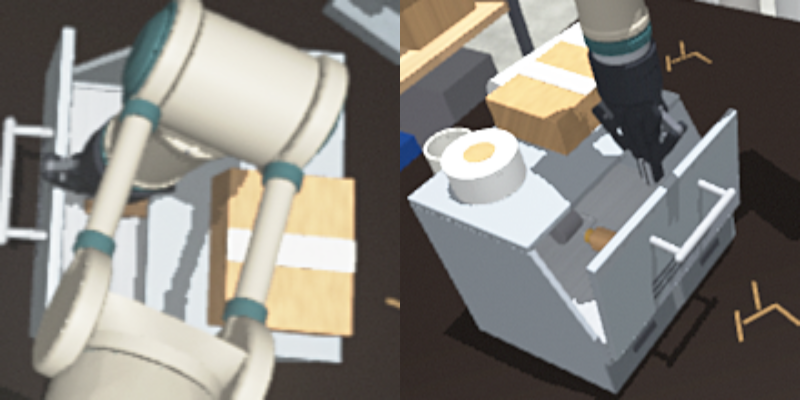

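```bash
python3 -m inch '[{"claw":-1,"travel":[0.005,0.06,0],"turn":0},{"claw":-1,"travel":[0.01,0.12,0],"turn":0},{"claw":-1,"travel":[0.015,0.21,-0.02],"turn":0},{"claw":-1,"travel":[0.02,0.32,-0.07],"turn":0},{"claw":-1,"travel":[0.02,0.32,-0.07],"turn":0}]'
python3 -m inch '[{"claw":-1,"travel":[0.006,0.093,-0.06],"turn":0},{"claw":-1,"travel":[0.013,0.18,-0.135],"turn":0},{"claw":-1,"travel":[0.017,0.245,-0.22],"turn":0},{"claw":-1,"travel":[0.02,0.305,-0.315],"turn":0},{"claw":-1,"travel":[0.025,0.35,-0.415],"turn":0}]'
python3 -m inch '[{"claw":-1,"travel":[0,0.025,-0.11],"turn":0},{"claw":-1,"travel":[0,0.035,-0.2],"turn":0},{"claw":-1,"travel":[0,0.035,-0.24],"turn":0},{"claw":-1,"travel":[0,0.035,-0.25],"turn":0},{"claw":-1,"travel":[0,0.035,-0.25],"turn":0}]'
```

```text
clock: 5.3
position: [0.5202, -0.0748, 0.2392]
ee_rot: [-0.001, 0.999, -0.033, 0.0]
contact_force: [0.1, 0.0, -0.1]
width: 0.0001
gripper_force: 0.0
clock: 5.8
position: [0.5267, -0.0068, 0.157]
ee_rot: [-0.0, 0.999, -0.035, 0.002]
contact_force: [-0.1, 1.0, 2.5]
width: -0.0001
gripper_force: 1.3
clock: 6.3
position: [0.5253, -0.0011, 0.1059]
ee_rot: [0.0, 0.999, -0.035, 0.0]
contact_force: [0.2, -0.3, 0.7]
width: -0.0002
gripper_force: 0.0
```

```bash
python3 -m inch '[{"claw":-1,"travel":[0,0,-0.02],"turn":0},{"claw":-1,"travel":[0,0,-0.04],"turn":0},{"claw":-1,"travel":[0,0,-0.04],"turn":0},{"claw":-1,"travel":[0,0,-0.04],"turn":0}]'
```

```text
clock: 6.7
position: [0.5259, -0.0013, 0.1038]
ee_rot: [0.001, 0.999, -0.035, 0.002]
contact_force: [-10.9, 1.2, 39.1]
width: -0.0
gripper_force: 19.3
```

```bash
python3 -m inch '[{"claw":-0.5,"travel":[0,0,0.2],"turn":0},{"claw":0,"travel":[0,0.05,0.4],"turn":0.045},{"claw":0.18,"travel":[-0.05,0.25,0.5],"turn":0.09},{"claw":0.18,"travel":[-0.1,0.45,0.5],"turn":0.135},{"claw":0.18,"travel":[-0.15,0.65,0.5],"turn":0.18}]'
python3 -m inch '[{"claw":0.18,"travel":[-0.05,0.2,0],"turn":0.045},{"claw":0.18,"travel":[-0.1,0.4,0],"turn":0.09},{"claw":0.18,"travel":[-0.15,0.6,0],"turn":0.135},{"claw":0.18,"travel":[-0.2,0.8,0],"turn":0.18},{"claw":0.18,"travel":[-0.25,0.88,0],"turn":0.225}]'
python3 -m inch '[{"claw":0.18,"travel":[0,0,0],"turn":0.045},{"claw":0.18,"travel":[0,0,0],"turn":0.09},{"claw":0.18,"travel":[0,0,0],"turn":0.135},{"claw":0.18,"travel":[0,0,0],"turn":0.18},{"claw":0.18,"travel":[0,0,0],"turn":0.225}]'
python3 - <<'E'
from h import *
s=get_state();print(s["position"],np.degrees(2*np.arctan2(s["ee_rot"][2],s["ee_rot"][1]))-90,s["qpos"])
b=cv2.resize(snap("side","pics/s3.png")[140:340,250:550],(750,500));cv2.imwrite("pics/c4.png",b[:,:,::-1])
E
```

```text
clock: 7.2
position: [0.4955, 0.1299, 0.1992]
ee_rot: [0.0, 0.969, 0.247, 0.002]
contact_force: [0.2, 0.4, 0.7]
width: 0.0505
gripper_force: 0.0
clock: 7.7
position: [0.4449, 0.3081, 0.1979]
ee_rot: [-0.0, 0.822, 0.569, 0.001]
contact_force: [-0.3, -0.6, 0.0]
width: 0.0501
gripper_force: 0.0
clock: 8.2
position: [0.4454, 0.3049, 0.1979]
ee_rot: [0.0, 0.576, 0.818, 0.0]
contact_force: [-0.6, 0.6, -0.3]
width: 0.0502
gripper_force: 0.0
[0.44535131 0.30488628 0.19785968] 19.714257077484575 [ 4.71720822e-01  2.58030557e-01  1.66586705e+00 -5.78734694e-04
  1.21670601e+00  1.27842527e-01]
```

View pics/s3.png

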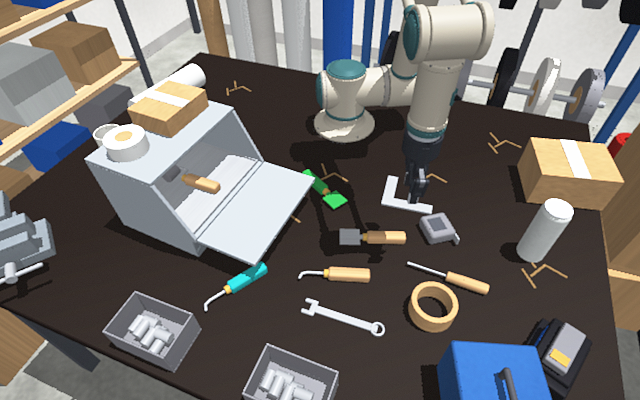

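Door is fully down; roller visible in the tray. I'll cross-check both handles in the side view (clean first picture).

```bash
python3 - <<'E'
from h import *
s=cv2.imread("pics/side0.png");hsv=cv2.cvtColor(s,cv2.COLOR_BGR2HSV)
m=cv2.inRange(hsv,(8,70,120),(25,255,255))
n,l,st,ce=cv2.connectedComponentsWithStats(m)
for nm,hx,head in(("scraper",(386,238),(350,237)),("probe",(350,275),(310,274))):
    i=min((i for i in range(1,n) if st[i,4]>80),key=lambda i:np.hypot(*(ce[i]-hx)))
    ys,xs=np.where(l==i);P=np.array([ray("side",(x,y),.018)[:2] for x,y in zip(xs,ys)])
    H=ray("side",head,.01)[:2];v=np.linalg.svd(P-P.mean(0))[2][0]; v*=np.sign(v@(H-P.mean(0)));pr=(P-P.mean(0))@v
    print(nm,st[i],P.mean(0),"yaw",np.degrees(np.arctan2(v[1],v[0])),pr.min(),pr.max(),"mid",P.mean(0)+v*(pr.min()+.05))
E
```

```text
scraper [363 230  44  14 477] [0.456025   0.26980591] yaw -69.77223716692737 -0.05344392620186829 0.057158134642393124 mid [0.45483425 0.27303743]
probe [324 266  47  17 563] [0.59593728 0.21560172] yaw -72.41493488738932 -0.05282376676360861 0.05760042761561748 mid [0.59508416 0.21829353]
```

```bash
python3 -m inch '[{"claw":0.18,"travel":[-0.022,0.008,-0.2],"turn":0},{"claw":0.18,"travel":[-0.022,0.008,-0.4],"turn":0},{"claw":0.18,"travel":[-0.022,0.008,-0.6],"turn":0},{"claw":0.18,"travel":[-0.022,0.008,-0.78],"turn":0},{"claw":0.18,"travel":[-0.022,0.008,-0.86],"turn":0}]'
python3 -m inch '[{"claw":0.18,"travel":[0,0,-0.02],"turn":0},{"claw":-1,"travel":[0,0,-0.02],"turn":0},{"claw":-1,"travel":[0,0,-0.02],"turn":0},{"claw":-1,"travel":[0,0,-0.02],"turn":0},{"claw":-1,"travel":[0,0,-0.02],"turn":0}]' 80
```

```text
clock: 8.75
position: [0.4391, 0.3055, 0.0226]
ee_rot: [-0.001, 0.579, 0.815, -0.002]
contact_force: [-0.8, -1.0, 0.2]
width: 0.0504
gripper_force: 0.0
clock: 9.25
position: [0.4416, 0.3073, 0.0226]
ee_rot: [0.001, 0.578, 0.816, 0.001]
contact_force: [0.3, 1.1, 1.5]
width: 0.0264
gripper_force: 78.9
```

```bash
python3 -m inch '[{"claw":-1,"travel":[0,0,0.15],"turn":0},{"claw":-1,"travel":[0,0,0.35],"turn":0},{"claw":-1,"travel":[0,0,0.59],"turn":0},{"claw":-1,"travel":[0.1,-0.12,0.59],"turn":-0.04},{"claw":-1,"travel":[0.22,-0.28,0.59],"turn":-0.08}]'
python3 -m inch '[{"claw":-1,"travel":[0.12,-0.18,0],"turn":-0.03},{"claw":-1,"travel":[0.24,-0.36,0],"turn":-0.05},{"claw":-1,"travel":[0.36,-0.56,0],"turn":-0.05},{"claw":-1,"travel":[0.48,-0.76,0],"turn":-0.05},{"claw":-1,"travel":[0.63,-0.98,0],"turn":-0.05}]'
python3 - <<'E'
from h import *
for i in range(2):
    b=snap("side","pics/s4.png")
s=get_state();print(s["position"],np.degrees(2*np.arctan2(s["ee_rot"][2],s["ee_rot"][1]))-90,s["contact_force"],s["moment"])
a=snap("top","pics/t4.png")[100:300,280:540]
cv2.imwrite("pics/c5.png",np.hstack([cv2.resize(a,(400,308)),cv2.resize(b[60:290,100:400],(400,308))])[:,:,::-1])
E
```

```text
clock: 9.75
position: [0.4856, 0.2518, 0.1422]
ee_rot: [0.001, 0.676, 0.736, 0.003]
contact_force: [0.4, -0.5, -1.0]
width: 0.0265
gripper_force: 78.7
clock: 10.25
position: [0.609, 0.056, 0.1399]
ee_rot: [-0.0, 0.731, 0.682, 0.0]
contact_force: [0.4, 0.0, -0.6]
width: 0.0267
gripper_force: 78.7
[0.61311188 0.05185061 0.13982933] -4.320735571381746 [ 0.10508304  0.61750621 -1.32807212] [ 0.1186667   0.04467794 -0.00603874]
```

View pics/c5.png

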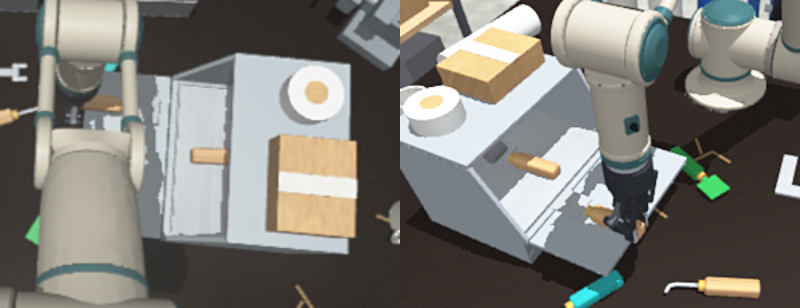

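```bash
python3 -m inch '[{"claw":-1,"travel":[-0.01,-0.15,0],"turn":0},{"claw":-1,"travel":[-0.025,-0.35,0],"turn":0},{"claw":-1,"travel":[-0.04,-0.55,0],"turn":0},{"claw":-1,"travel":[-0.055,-0.75,0],"turn":0},{"claw":-1,"travel":[-0.06,-0.85,0],"turn":0}]'
python3 -m inch '[{"claw":-1,"travel":[-0.01,-0.12,0],"turn":0},{"claw":-1,"travel":[-0.015,-0.22,-0.02],"turn":0},{"claw":-1,"travel":[-0.015,-0.22,-0.06],"turn":0},{"claw":-1,"travel":[-0.015,-0.22,-0.1],"turn":0},{"claw":-1,"travel":[-0.015,-0.22,-0.12],"turn":0}]'
```

```text
clock: 10.9
position: [0.5958, -0.114, 0.1396]
ee_rot: [0.0, 0.732, 0.682, -0.0]
contact_force: [0.2, 0.5, -0.3]
width: 0.0266
gripper_force: 78.8
clock: 11.4
position: [0.5929, -0.1547, 0.1153]
ee_rot: [-0.001, 0.731, 0.682, -0.0]
contact_force: [-6.2, 1.5, 23.3]
width: 0.0264
gripper_force: 82.0
```

```bash
python3 -m inch '[{"claw":-1,"travel":[0,0,0.06],"turn":0},{"claw":-1,"travel":[0,0,0.06],"turn":0},{"claw":-1,"travel":[0,0,0.06],"turn":0},{"claw":-1,"travel":[0,0,0.06],"turn":0}]'
python3 - <<'E'
from h import *
for i in range(3):
    b=snap("side","pics/s5.png"); s=get_state();p=s["position"]-[.519,-.1316,0]
    print(s["position"],"cab",-.071*p[0]-.9975*p[1],.9975*p[0]-.071*p[1],s["contact_force"])
E
```

```text
clock: 11.8
position: [0.5937, -0.156, 0.1272]
ee_rot: [-0.0, 0.731, 0.682, 0.0]
contact_force: [0.1, -0.3, -0.9]
width: 0.0263
gripper_force: 78.8
[ 0.59367915 -0.15615438  0.12706084] cab 0.01919076961666199 0.07623581640412765 [ 0.58860033 -0.35229428 -0.56092864]
[ 0.59365574 -0.15627524  0.1270103 ] cab 0.019312993371619923 0.07622103764627577 [-0.84873815 -0.01551917 -1.36726206]
[ 0.59362489 -0.15638181  0.12698804] cab 0.019421487903927802 0.0761978373979849 [-0.47597768 -0.34437256 -0.80623986]
```

```bash
python3 -m inch '[{"claw":-1,"travel":[0,-0.03,0],"turn":0},{"claw":-1,"travel":[0,-0.045,0],"turn":0},{"claw":-1,"travel":[0,-0.045,0],"turn":0}]'
python3 -m inch '[{"claw":-1,"travel":[0,0,-0.03],"turn":0},{"claw":-1,"travel":[0,0,-0.06],"turn":0},{"claw":-1,"travel":[0,0,-0.075],"turn":0},{"claw":-1,"travel":[0,0,-0.08],"turn":0},{"claw":-1,"travel":[0,0,-0.08],"turn":0}]'
```

```text
clock: 12.25
position: [0.5939, -0.1664, 0.1272]
ee_rot: [0.0, 0.732, 0.682, -0.0]
contact_force: [-0.2, 0.1, -1.4]
width: 0.0265
gripper_force: 78.8
clock: 12.75
position: [0.5936, -0.1654, 0.1111]
ee_rot: [-0.0, 0.731, 0.682, -0.0]
contact_force: [0.8, -0.8, -0.5]
width: 0.0264
gripper_force: 79.0
```

```bash
python3 -m inch '[{"claw":-1,"travel":[0,0,-0.005],"turn":0},{"claw":-1,"travel":[0,0,-0.007],"turn":0},{"claw":-0.2,"travel":[0,0,-0.007],"turn":0},{"claw":0,"travel":[0,0,-0.007],"turn":0},{"claw":0,"travel":[0,0,-0.007],"turn":0}]'
python3 -m inch '[{"claw":0,"travel":[0,0,0.05],"turn":0},{"claw":0,"travel":[0,0,0.15],"turn":0},{"claw":0,"travel":[0,0.15,0.2],"turn":0},{"claw":-0.5,"travel":[0,0.35,0.2],"turn":0},{"claw":-1,"travel":[0,0.45,0.2],"turn":0}]'
```

```text
clock: 13.25
position: [0.5939, -0.1656, 0.1099]
ee_rot: [0.0, 0.731, 0.682, 0.0]
contact_force: [-0.0, 0.2, 0.9]
width: 0.0426
gripper_force: 0.0
clock: 13.75
position: [0.5939, -0.0733, 0.1513]
ee_rot: [0.0, 0.731, 0.682, 0.001]
contact_force: [-0.4, 0.2, -0.0]
width: 0.0141
gripper_force: 0.0
```

```bash
python3 - <<'E'
from h import *
b=snap("side","pics/s6.png");a=snap("top","pics/t6.png")
s=get_state();print(s["position"])
cv2.imwrite("pics/c6.png",np.hstack([cv2.resize(a[120:280,360:540],(400,356)),cv2.resize(b[80:280,80:320],(400,356))])[:,:,::-1])
E
```

```text
[ 0.59375653 -0.07295351  0.1508998 ]
```

View pics/c6.png

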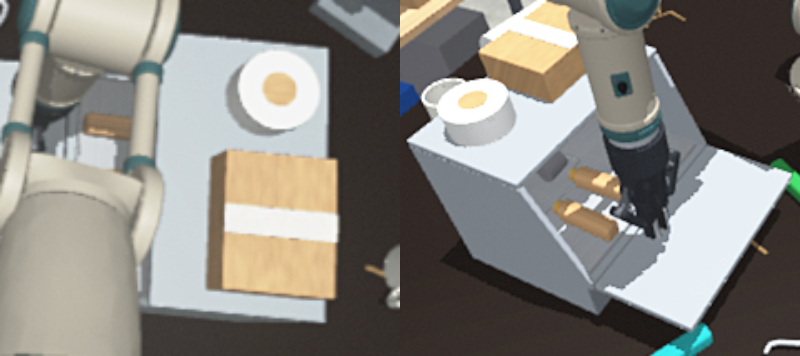

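Scraper lies flat beside the roller. I'll nudge it inward with the closed fingers so it is level with the roller.

```bash
python3 -m inch '[{"claw":-1,"travel":[0,-0.05,-0.1],"turn":0},{"claw":-1,"travel":[-0.005,-0.15,-0.175],"turn":0},{"claw":-1,"travel":[-0.01,-0.24,-0.175],"turn":0},{"claw":-1,"travel":[-0.015,-0.28,-0.175],"turn":0},{"claw":-1,"travel":[-0.02,-0.32,-0.175],"turn":0}]'
python3 -m inch '[{"claw":-1,"travel":[0,-0.03,0],"turn":0},{"claw":-1,"travel":[-0.002,-0.06,0],"turn":0},{"claw":-1,"travel":[-0.005,-0.09,0],"turn":0},{"claw":-1,"travel":[-0.005,-0.1,0],"turn":0},{"claw":-1,"travel":[-0.005,-0.1,0],"turn":0}]'
python3 -m inch '[{"claw":-1,"travel":[0,0.2,0],"turn":0},{"claw":-1,"travel":[0,0.4,0.1],"turn":0},{"claw":-1,"travel":[0,0.6,0.3],"turn":0},{"claw":-0.5,"travel":[0,0.8,0.4],"turn":0},{"claw":0.18,"travel":[0,0.98,0.4],"turn":0}]'
python3 - <<'E'
from h import *
b=snap("side","pics/s7.png");a=snap("top","pics/t7.png")
s=get_state();print(s["position"])
cv2.imwrite("pics/c7.png",np.hstack([cv2.resize(a[120:280,360:540],(400,356)),cv2.resize(b[80:280,80:320],(400,356))])[:,:,::-1])
E
```

```text
clock: 14.35
position: [0.5903, -0.1411, 0.1159]
ee_rot: [0.001, 0.732, 0.681, 0.0]
contact_force: [-0.4, -0.2, -0.5]
width: 0.0003
gripper_force: 0.0
clock: 14.85
position: [0.5889, -0.1599, 0.115]
ee_rot: [0.0, 0.731, 0.682, -0.0]
contact_force: [0.7, 0.4, -0.3]
width: 0.0001
gripper_force: 0.0
clock: 15.35
position: [0.591, 0.0383, 0.199]
ee_rot: [0.003, 0.731, 0.682, 0.003]
contact_force: [-0.1, 0.1, -0.3]
width: 0.0282
gripper_force: 0.0
[0.58883193 0.04087647 0.19607536]
```

View pics/c7.png

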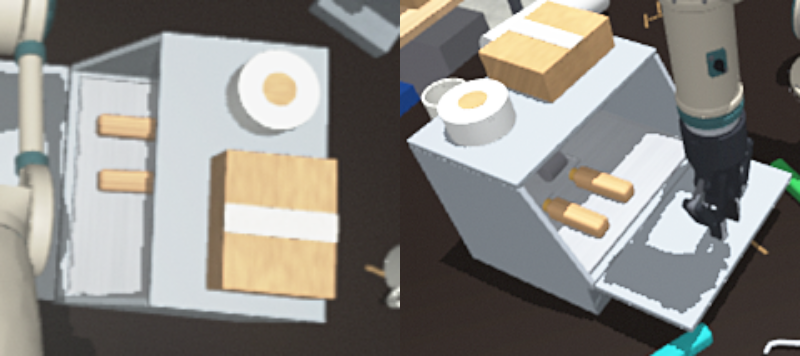

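```bash
python3 -m inch '[{"claw":0.18,"travel":[0,0.15,0.05],"turn":0.04},{"claw":0.18,"travel":[0,0.35,0.05],"turn":0.08},{"claw":0.18,"travel":[-0.01,0.58,0.05],"turn":0.119},{"claw":0.18,"travel":[-0.02,0.8,0.05],"turn":0.119},{"claw":0.18,"travel":[-0.03,0.95,0.05],"turn":0.119}]'
python3 -m inch '[{"claw":0.18,"travel":[0,0.1,-0.1],"turn":0},{"claw":0.18,"travel":[0,0.1,-0.2],"turn":0},{"claw":0.18,"travel":[0,0.1,-0.35],"turn":0},{"claw":0.18,"travel":[0,0.1,-0.4],"turn":0},{"claw":0.18,"travel":[0,0.1,-0.4],"turn":0}]'
python3 - <<'E'
from h import *
for i in range(2): imaging.get_image("top")
s=get_state();print(s["position"],np.degrees(2*np.arctan2(s["ee_rot"][2],s["ee_rot"][1]))-90)
E
```

```text
clock: 15.95
position: [0.5825, 0.2282, 0.2042]
ee_rot: [-0.0, 0.591, 0.806, -0.0]
contact_force: [0.2, -0.4, -0.2]
width: 0.0505
gripper_force: 0.0
clock: 16.45
position: [0.5817, 0.2454, 0.1227]
ee_rot: [-0.001, 0.592, 0.806, -0.002]
contact_force: [0.4, 0.2, 0.4]
width: 0.0505
gripper_force: 0.0
[0.58355562 0.24603631 0.12552727] 17.37757563808455
```

```bash
python3 -m inch '[{"claw":0.18,"travel":[-0.005,0.035,-0.1],"turn":0},{"claw":0.18,"travel":[-0.005,0.035,-0.25],"turn":0},{"claw":0.18,"travel":[-0.005,0.035,-0.4],"turn":0},{"claw":0.18,"travel":[-0.005,0.035,-0.48],"turn":0},{"claw":0.18,"travel":[-0.005,0.035,-0.5],"turn":0}]'
python3 -m inch '[{"claw":0.18,"travel":[0,0,-0.01],"turn":0},{"claw":-1,"travel":[0,0,-0.01],"turn":0},{"claw":-1,"travel":[0,0,-0.01],"turn":0},{"claw":-1,"travel":[0,0,-0.01],"turn":0},{"claw":-1,"travel":[0,0,-0.01],"turn":0}]' 80
```

```text
clock: 17.05
position: [0.5817, 0.253, 0.0244]
ee_rot: [-0.0, 0.592, 0.806, -0.001]
contact_force: [-0.2, -0.8, 1.0]
width: 0.0504
gripper_force: 0.0
clock: 17.55
position: [0.5831, 0.2538, 0.0249]
ee_rot: [0.001, 0.592, 0.806, 0.001]
contact_force: [-1.4, 0.0, 6.6]
width: 0.0263
gripper_force: 80.8
```

```bash
python3 -m inch '[{"claw":-1,"travel":[0,0,0.15],"turn":0},{"claw":-1,"travel":[0,0,0.35],"turn":0},{"claw":-1,"travel":[0,0,0.6],"turn":0},{"claw":-1,"travel":[-0.1,-0.15,0.6],"turn":-0.04},{"claw":-1,"travel":[-0.22,-0.33,0.6],"turn":-0.08}]'
python3 -m inch '[{"claw":-1,"travel":[-0.1,-0.15,0],"turn":-0.03},{"claw":-1,"travel":[-0.22,-0.32,0],"turn":-0.039},{"claw":-1,"travel":[-0.34,-0.5,0],"turn":-0.039},{"claw":-1,"travel":[-0.42,-0.62,0],"turn":-0.039},{"claw":-1,"travel":[-0.42,-0.62,0],"turn":-0.039}]'
python3 - <<'E'
from h import *
for i in range(2): imaging.get_image("top")
s=get_state();p=s["position"]-[.519,-.1316,0]
print(s["position"],"cab",-.071*p[0]-.9975*p[1],.9975*p[0]-.071*p[1],np.degrees(2*np.arctan2(s["ee_rot"][2],s["ee_rot"][1]))-90)
E
```

```text
clock: 18.05
position: [0.5396, 0.188, 0.1454]
ee_rot: [0.002, 0.689, 0.724, 0.003]
contact_force: [-0.4, -1.1, -1.8]
width: 0.0261
gripper_force: 79.6
clock: 18.55
position: [0.4508, 0.0613, 0.143]
ee_rot: [-0.0, 0.732, 0.681, -0.001]
contact_force: [0.4, 0.7, -2.4]
width: 0.0263
gripper_force: 79.8
[0.45411318 0.06325224 0.14345821] cab -0.18975814977895608 -0.0785591161608947 -4.105150264140661
```

```bash
python3 -m inch '[{"claw":-1,"travel":[-0.01,-0.15,0],"turn":0},{"claw":-1,"travel":[-0.025,-0.35,0],"turn":0},{"claw":-1,"travel":[-0.04,-0.55,0],"turn":0},{"claw":-1,"travel":[-0.055,-0.75,0],"turn":0},{"claw":-1,"travel":[-0.06,-0.85,0],"turn":0}]'
python3 -m inch '[{"claw":-1,"travel":[-0.01,-0.12,0],"turn":0},{"claw":-1,"travel":[-0.017,-0.237,0],"turn":0},{"claw":-1,"travel":[-0.017,-0.237,-0.03],"turn":0},{"claw":-1,"travel":[-0.017,-0.237,-0.06],"turn":0},{"claw":-1,"travel":[-0.017,-0.237,-0.06],"turn":0}]'
python3 - <<'E'
from h import *
imaging.get_image("top")
s=get_state();p=s["position"]-[.519,-.1316,0]
print(s["position"],"cab",-.071*p[0]-.9975*p[1],.9975*p[0]-.071*p[1],s["contact_force"])
E
```

```text
clock: 19.15
position: [0.4434, -0.1088, 0.1432]
ee_rot: [0.001, 0.732, 0.682, 0.0]
contact_force: [0.4, 0.2, -1.3]
width: 0.0262
gripper_force: 79.9
clock: 19.65
position: [0.4381, -0.1525, 0.1298]
ee_rot: [-0.001, 0.731, 0.682, -0.0]
contact_force: [0.2, -0.1, -2.1]
width: 0.0265
gripper_force: 79.8
[ 0.43821748 -0.15258271  0.13018366] cab 0.026665809552047635 -0.07909078887495195 [ 0.59544181 -1.20470658 -0.9371162 ]
```

```bash
python3 -m inch '[{"claw":-1,"travel":[0,-0.01,-0.03],"turn":0},{"claw":-1,"travel":[0,-0.01,-0.06],"turn":0},{"claw":-1,"travel":[0,-0.01,-0.08],"turn":0},{"claw":-1,"travel":[0,-0.01,-0.085],"turn":0},{"claw":-1,"travel":[0,-0.01,-0.085],"turn":0}]'
```

```text
clock: 20.2
position: [0.4382, -0.1558, 0.1137]
ee_rot: [-0.0, 0.731, 0.682, -0.0]
contact_force: [-0.4, -0.1, -0.7]
width: 0.0261
gripper_force: 79.8
```

```bash
python3 -m inch '[{"claw":-1,"travel":[0,0,-0.008],"turn":0},{"claw":-1,"travel":[0,0,-0.012],"turn":0},{"claw":-0.2,"travel":[0,0,-0.012],"turn":0},{"claw":0,"travel":[0,0,-0.012],"turn":0},{"claw":0,"travel":[0,0,-0.012],"turn":0}]'
python3 -m inch '[{"claw":0,"travel":[0,0,0.05],"turn":0},{"claw":0,"travel":[0,0,0.15],"turn":0},{"claw":0,"travel":[0,0.15,0.2],"turn":0},{"claw":-0.5,"travel":[0,0.3,0.2],"turn":0},{"claw":-1,"travel":[0,0.35,0.2],"turn":0}]'
python3 -m inch '[{"claw":-1,"travel":[0,0,-0.1],"turn":0},{"claw":-1,"travel":[0,-0.05,-0.17],"turn":0},{"claw":-1,"travel":[0,-0.12,-0.17],"turn":0},{"claw":-1,"travel":[0,-0.19,-0.17],"turn":0},{"claw":-1,"travel":[0,-0.22,-0.17],"turn":0}]'
python3 - <<'E'
from h import *
imaging.get_image("top")
s=get_state();p=s["position"]-[.519,-.1316,0]
print(s["position"],"cab",-.071*p[0]-.9975*p[1],.9975*p[0]-.071*p[1],s["contact_force"])
E
```

```text
clock: 20.7
position: [0.4385, -0.1561, 0.1116]
ee_rot: [0.0, 0.731, 0.682, 0.0]
contact_force: [0.3, 0.5, -0.0]
width: 0.0426
gripper_force: 0.0
clock: 21.2
position: [0.4382, -0.0842, 0.1524]
ee_rot: [0.0, 0.731, 0.682, 0.0]
contact_force: [0.6, -0.3, 0.2]
width: 0.0142
gripper_force: 0.0
clock: 21.7
position: [0.4394, -0.1323, 0.1183]
ee_rot: [0.001, 0.732, 0.681, 0.0]
contact_force: [0.1, -0.0, 0.3]
width: 0.0002
gripper_force: 0.0
[ 0.43942707 -0.13259651  0.11834071] cab 0.006643699848458051 -0.07930324306470884 [-0.56672557 -0.29611393  0.37912326]
```

```bash
python3 -m inch '[{"claw":-1,"travel":[-0.001,-0.03,0],"turn":0},{"claw":-1,"travel":[-0.003,-0.055,0],"turn":0},{"claw":-1,"travel":[-0.005,-0.075,0],"turn":0},{"claw":-1,"travel":[-0.005,-0.08,0],"turn":0},{"claw":-1,"travel":[-0.005,-0.08,0],"turn":0}]'
python3 -m inch '[{"claw":-1,"travel":[0,0.2,0],"turn":0},{"claw":-1,"travel":[0,0.4,0.1],"turn":0},{"claw":-1,"travel":[0.1,0.6,0.2],"turn":0},{"claw":-1,"travel":[0.2,0.8,0.2],"turn":0},{"claw":-1,"travel":[0.3,0.98,0.2],"turn":0}]'
python3 -m inch '[{"claw":-1,"travel":[0.1,0.05,0],"turn":0},{"claw":-1,"travel":[0.15,0.1,0],"turn":0},{"claw":-1,"travel":[0.15,0.13,0],"turn":0},{"claw":-1,"travel":[0.15,0.13,0],"turn":0}]'
python3 - <<'E'
from h import *
b=snap("side","pics/s8.png");a=snap("top","pics/t8.png")
s=get_state();p=s["position"]-[.519,-.1316,0]
print(s["position"],"cab",-.071*p[0]-.9975*p[1],.9975*p[0]-.071*p[1])
cv2.imwrite("pics/c8.png",np.hstack([cv2.resize(a[120:280,340:520],(400,356)),cv2.resize(b[80:280,80:320],(400,356))])[:,:,::-1])
E
```

```text
clock: 22.25
position: [0.4374, -0.1462, 0.1175]
ee_rot: [0.0, 0.731, 0.682, -0.0]
contact_force: [-1.3, -0.3, 0.3]
width: -0.0001
gripper_force: 0.2
clock: 22.75
position: [0.4984, 0.0518, 0.1584]
ee_rot: [0.001, 0.731, 0.682, 0.001]
contact_force: [0.4, -1.4, 0.2]
width: -0.0005
gripper_force: 0.0
clock: 23.15
position: [0.5264, 0.0761, 0.1571]
ee_rot: [-0.001, 0.731, 0.682, -0.001]
contact_force: [-1.3, -0.2, -0.1]
width: 0.0002
gripper_force: 0.0
[0.52624698 0.07533521 0.15729098] cab -0.20693240506797628 -0.007463536427985631
```

View pics/c8.png

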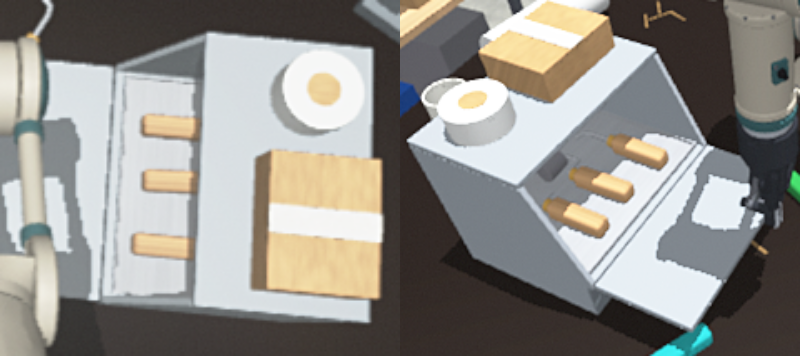

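Probe sits right of the roller; all three are aligned. Now for the door: press on its free edge and raise it by friction until it can be pushed over.

```bash
python3 -m inch '[{"claw":-1,"travel":[0,0,-0.2],"turn":0},{"claw":-1,"travel":[0,0,-0.4],"turn":0},{"claw":-1,"travel":[0,-0.08,-0.41],"turn":0},{"claw":-1,"travel":[-0.005,-0.14,-0.41],"turn":0},{"claw":-1,"travel":[-0.01,-0.17,-0.41],"turn":0}]'
python3 -m inch '[{"claw":-1,"travel":[0,-0.02,0],"turn":0},{"claw":-1,"travel":[0,-0.03,0],"turn":0},{"claw":-1,"travel":[0,-0.03,0],"turn":0}]'
```

```text
clock: 23.75
position: [0.5251, 0.0438, 0.0754]
ee_rot: [-0.003, 0.734, 0.68, 0.003]
contact_force: [3.2, 23.0, -9.5]
width: -0.0001
gripper_force: 11.8
clock: 24.05
position: [0.5252, 0.0438, 0.0756]
ee_rot: [-0.006, 0.734, 0.679, 0.006]
contact_force: [3.7, 28.3, -8.6]
width: -0.0002
gripper_force: 14.1
```

```bash
python3 -m inch '[{"claw":-1,"travel":[0,-0.02,0.02],"turn":0},{"claw":-1,"travel":[0,-0.03,0.05],"turn":0},{"claw":-1,"travel":[0,-0.03,0.08],"turn":0},{"claw":-1,"travel":[0,-0.03,0.1],"turn":0}]'
```

```text
clock: 24.45
position: [0.5251, 0.0431, 0.0962]
ee_rot: [-0.009, 0.735, 0.678, 0.01]
contact_force: [3.0, 42.1, -5.5]
width: -0.0001
gripper_force: 20.9
```

```bash
cat > door.py <<'E'
from h import *
def W(cx,cy,z): return (.519-.071*cx+.9975*cy,-.1316-.9975*cx-.071*cy,z)
def door(im):
    # panel mask: count bright panel pixels; edge at cab y=+.11 and -.11 : compare corner position candidates
    g=cv2.cvtColor(im,cv2.COLOR_RGB2GRAY).astype(float)
    out=[]
    ph=np.arange(-.1,1.5,.02)
    for cy in np.linspace(.07,.14,8):
        sc=[]
        for f in ph:
            pin=proj("side",W(-.157*np.cos(f),cy,.085+.157*np.sin(f)));po=proj("side",W(-.190*np.cos(f),cy,.085+.190*np.sin(f)))
            a,b=[g[int(round(q[1])),int(round(q[0]))] for q in(pin,po)]
            sc.append(a-b)
        out.append(sc)
    m=np.median(out,0);return ph,m
E
python3 - <<'E'
from door import *
im0=cv2.imread("pics/s8.png")[:,:,::-1].copy();im=snap("side","pics/s9.png")
for i in(im0,im):
    ph,m=door(i);k=np.argsort(-m)[:6];print(ph[k].round(2),m[k].round())
d=cv2.absdiff(im0,im).max(2)[80:280,80:320];print([proj("side",W(-.165*np.cos(f),.156,.085+.165*np.sin(f))).tolist() for f in(0,.1,.2)])
# dark/bright transition along row scan near corner
for i in (im0,im):
    g=cv2.cvtColor(i,cv2.COLOR_RGB2GRAY); p=proj("side",W(-.15,.12,.085)); c=int(p[0]);r=int(p[1]);print(p,g[r-14:r+18,c].tolist())
E
```

```text
[-0.08  0.14  0.08  0.12  0.1   0.02] [216. 212. 212. 212. 212. 211.]
[0.06 0.22 0.08 0.12 0.18 0.14] [213. 210. 210. 208. 208. 207.]
[[254.3, 263.2], [253.0, 258.9], [251.0, 254.3]]
[257.1 249. ] [237, 238, 238, 238, 238, 238, 238, 238, 238, 238, 239, 237, 237, 238, 238, 238, 238, 238, 238, 237, 237, 238, 241, 243, 239, 222, 167, 128, 120, 109, 99, 99]
[257.1 249. ] [234, 234, 235, 234, 234, 234, 235, 234, 235, 234, 235, 234, 234, 234, 235, 237, 240, 230, 190, 162, 149, 153, 107, 27, 13, 22, 22, 30, 68, 97, 100, 91]
```

```bash
python3 -m inch '[{"claw":-1,"travel":[0,0,0.05],"turn":0},{"claw":-1,"travel":[0,-0.01,0.1],"turn":0},{"claw":-1,"travel":[0,-0.02,0.15],"turn":0},{"claw":-1,"travel":[0,-0.03,0.19],"turn":0},{"claw":-1,"travel":[0,-0.045,0.223],"turn":0}]'
python3 - <<'E'
from door import *
i=snap("side","pics/s10.png");g=cv2.cvtColor(i,cv2.COLOR_RGB2GRAY);p=proj("side",W(-.15,.12,.085)); c=int(p[0]);r=int(p[1]);print(g[r-34:r+10,c].tolist())
for f in(.13,.2,.3,.4,.5):print(f,[proj("side",W(-.165*np.cos(f)-.012*k*np.sin(f),.12,.085+.165*np.sin(f)-.012*k*np.cos(f))).tolist() for k in(0,1)])
s=get_state();print(s["position"],s["contact_force"],s["moment"])
E
```

```text
clock: 25.0
position: [0.5246, 0.0335, 0.1421]
ee_rot: [-0.009, 0.734, 0.679, 0.009]
contact_force: [-1.3, 37.8, 4.1]
width: 0.0002
gripper_force: 18.9
[115, 160, 214, 223, 221, 220, 219, 220, 219, 219, 216, 229, 236, 235, 216, 197, 200, 212, 183, 121, 56, 12, 21, 23, 27, 29, 27, 26, 26, 24, 26, 28, 27, 28, 28, 29, 29, 31, 27, 24, 25, 24, 25, 25]
0.13 [[261.0, 245.6], [262.2, 248.9]]
0.2 [[259.6, 242.2], [261.2, 245.7]]
0.3 [[257.1, 237.3], [259.2, 241.0]]
0.4 [[254.0, 232.1], [256.5, 235.9]]
0.5 [[250.2, 226.7], [253.2, 230.6]]
[0.52458967 0.03314886 0.14310112] [-1.97126101 36.84703122  7.79849314] [ 5.62650468  0.38644435 -0.00997036]
```

```bash
python3 -m inch '[{"claw":-1,"travel":[0,-0.03,0.077],"turn":0},{"claw":-1,"travel":[-0.004,-0.068,0.15],"turn":0},{"claw":-1,"travel":[-0.007,-0.113,0.22],"turn":0},{"claw":-1,"travel":[-0.01,-0.165,0.284],"turn":0},{"claw":-1,"travel":[-0.015,-0.223,0.343],"turn":0}]'
python3 - <<'E'
from door import *
s=get_state();p=s["position"]-[.519,-.1316,0]
print(s["position"],"cab",-.071*p[0]-.9975*p[1],.9975*p[0]-.071*p[1],s["contact_force"])
E
```

```text
clock: 25.55
position: [0.5213, -0.0153, 0.2125]
ee_rot: [-0.006, 0.732, 0.681, 0.007]
contact_force: [-3.2, 20.6, 11.4]
width: -0.0
gripper_force: 9.9
[ 0.52130902 -0.015251    0.21251641] cab -0.11622206486675273 -0.005957532350858415 [-3.15542076 20.59711124 11.43460227]
```

```bash
python3 -m inch '[{"claw":-1,"travel":[-0.007,-0.1,0.073],"turn":0},{"claw":-1,"travel":[-0.014,-0.21,0.129],"turn":0},{"claw":-1,"travel":[-0.022,-0.33,0.168],"turn":0},{"claw":-1,"travel":[-0.03,-0.45,0.18],"turn":0},{"claw":-1,"travel":[-0.03,-0.45,0.18],"turn":0}]'
python3 - <<'E'
from door import *
s=get_state();p=s["position"]-[.519,-.1316,0]
print(s["position"],"cab",-.071*p[0]-.9975*p[1],.9975*p[0]-.071*p[1],s["contact_force"])
E
```

```text
clock: 26.05
position: [0.5165, -0.1157, 0.2472]
ee_rot: [0.002, 0.733, 0.681, 0.001]
contact_force: [0.2, 0.0, -0.1]
width: -0.0004
gripper_force: 0.0
[ 0.51647741 -0.11570576  0.24718246] cab -0.015675400243692822 -0.003644774769554546 [ 0.20219983  0.02258618 -0.12408254]
```

```bash
python3 -m inch '[{"claw":-1,"travel":[-0.005,-0.08,0],"turn":0},{"claw":-1,"travel":[-0.01,-0.16,-0.01],"turn":0},{"claw":-1,"travel":[-0.017,-0.24,-0.02],"turn":0},{"claw":-1,"travel":[-0.02,-0.29,-0.02],"turn":0},{"claw":-1,"travel":[-0.022,-0.32,-0.02],"turn":0}]'
python3 -m inch '[{"claw":-1,"travel":[0,-0.015,0],"turn":0},{"claw":-1,"travel":[0,-0.03,0],"turn":0},{"claw":-1,"travel":[0,-0.03,0],"turn":0}]'
python3 - <<'E'
from door import *
s=get_state();p=s["position"]-[.519,-.1316,0]
print(s["position"],"cab",-.071*p[0]-.9975*p[1],.9975*p[0]-.071*p[1],s["contact_force"])
E
```

```text
clock: 26.55
position: [0.5117, -0.1731, 0.2402]
ee_rot: [-0.004, 0.732, 0.681, 0.004]
contact_force: [1.9, 19.6, 2.0]
width: 0.0
gripper_force: 9.7
clock: 26.85
position: [0.5117, -0.1734, 0.2403]
ee_rot: [-0.008, 0.732, 0.682, 0.007]
contact_force: [1.6, 23.2, 3.7]
width: 0.0001
gripper_force: 11.5
[ 0.51166392 -0.17339464  0.24025374] cab 0.04221101555604445 -0.00435032181440282 [ 1.56356137 23.23065398  3.73378711]
```

```bash
python3 -m inch '[{"claw":-1,"travel":[0,0.1,0],"turn":0},{"claw":-1,"travel":[0,0.2,0.05],"turn":0},{"claw":-1,"travel":[0,0.4,0.2],"turn":0},{"claw":-1,"travel":[0,0.6,0.4],"turn":0},{"claw":-1,"travel":[0,0.8,0.5],"turn":0}]'
python3 -m inch '[{"claw":-1,"travel":[0,0.2,0],"turn":0},{"claw":-1,"travel":[0,0.4,0],"turn":0},{"claw":-1,"travel":[-0.1,0.6,0],"turn":0},{"claw":-1,"travel":[-0.2,0.8,0],"turn":0},{"claw":-1,"travel":[-0.2,0.8,0],"turn":0}]'
python3 - <<'E'
from door import *
for c,(r0,r1,c0,c1) in (("top",(130,265,380,440)),("side",(100,250,90,270))):
    im=snap(c,f"pics/{c}9.png")[:,:,::-1];i0=cv2.imread(f"pics/{c}0.png")
    d=cv2.absdiff(im,i0).max(2)[r0:r1,c0:c1];ys,xs=np.where(d>50);print(c,len(ys),(xs.min()+c0,xs.max()+c0,ys.min()+r0,ys.max()+r0) if len(ys) else "")
    # bystanders: strong changes elsewhere
    D=(cv2.absdiff(im,i0).max(2)>60).astype(np.uint8);n,l,st,ce=cv2.connectedComponentsWithStats(D)
    print([s.tolist() for s in st[1:] if s[4]>25])
print(get_state()["position"],get_state()["contact_force"])
E
```

```text
clock: 27.35
position: [0.5124, -0.0244, 0.3427]
ee_rot: [0.002, 0.732, 0.681, 0.0]
contact_force: [1.0, 0.8, 0.7]
width: 0.0001
gripper_force: 0.0
clock: 27.85
position: [0.4694, 0.1393, 0.3408]
ee_rot: [-0.001, 0.729, 0.684, 0.001]
contact_force: [0.8, -0.5, 0.6]
width: 0.0002
gripper_force: 0.0
top 0 
[[235, 128, 125, 272, 13602], [352, 201, 9, 12, 30], [552, 302, 41, 90, 1950], [451, 304, 17, 8, 32], [339, 315, 130, 85, 5372], [329, 326, 17, 23, 105], [333, 349, 29, 29, 600], [605, 348, 35, 52, 1097], [505, 351, 46, 5, 95], [476, 353, 79, 47, 3168], [468, 364, 14, 36, 335], [589, 370, 12, 8, 52], [376, 375, 3, 15, 33], [316, 376, 31, 24, 483], [586, 382, 6, 18, 60], [367, 384, 13, 16, 53]]
side 51 (np.int64(130), np.int64(269), np.int64(100), np.int64(230))
[[137, 0, 52, 50, 1419], [302, 0, 63, 148, 5622], [360, 0, 73, 117, 3614], [313, 3, 6, 29, 30], [311, 13, 4, 24, 41], [285, 17, 22, 54, 294], [312, 50, 6, 23, 109], [402, 60, 16, 12, 88], [130, 83, 32, 19, 133], [350, 113, 25, 27, 376], [303, 169, 10, 11, 69], [264, 219, 5, 12, 31], [339, 228, 67, 17, 879], [298, 266, 73, 17, 696]]
[0.47173371 0.13586944 0.34068411] [-0.48605894 -0.58062911 -0.00828549]
```

The door region matches the first picture, so it's shut, and the bystander objects show no change. Handing in.

```bash
python3 -c "
from rig import ticket;print(ticket.sign_off())"
```

```text
the job is handed in; nothing more can be done
None
```

I put the scraper and the seam probe in the tray on either side of the roller and shut the door. The pictures before closing showed all three tools flat and in order; after closing, the door matched its starting picture and nothing else on the bench had visibly moved. The job went in at about 28 s of the 72 s limit; no verdict came back.

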